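Tested hob igniter from the test dock into the bracket fixture

TASK

The igniter in the test dock with the green lamp has passed: pull it straight up out of its socket, against the spring catch, and carry it to the slide-jaw fixture. Stand it upright on the fixture's two rails, fully down, with its two brass inserts facing the blue screw tray, then slide the red-handled jaw home until the igniter is held snugly between both jaws, and let go. Set it down rather than dropping it, and leave the igniter under the red lamp plugged in and the other parts on the bench where they are.

Things in the scene. Friction and masses are not known exactly. Their poses are not given: they have to be found in the camera images.
- igniter_green: Igniter to move, in the green-lamp dock (both igniters look alike): black plastic box 44 mm thick (own x) x 100 long (own y) x 58 tall (z up), about 0.24 kg. Origin: centre of the box's underside. Below it hangs a foot 26 x 68 x 20 mm, with brass blades 30 mm below the origin in all. The white label on the -x face folds 14 mm over onto the top
- igniter_green_inserts (a point): Middle of its +x face, the one with two brass inserts: 22 mm from the origin along own x, 38 mm up. The white label is on the other side
- igniter_green_top (a point): Centre of its top, 58 mm above the origin; white outlets 9 mm high stand on the top, nearer the inserts' side. Grip it from above across the 44 mm thickness, in the upper half of the box, with 40 N or more
- igniter_red: The other igniter, of the same shape, in the dock with the red lamp: it stays plugged in
- dock_green: Grey test dock with a round green lamp, 20 mm across, at its far -y corner: 110 (own x) x 130 (own y) x 50 mm tall, fixed to the bench; origin at the centre of its underside, z up, its switch side (own -x) roughly towards the robot. The igniter stands in it with its axes parallel to the dock's, label to the switch side, its underside on the deck
- dock_green_socket (a point): Mouth of its socket, 18 mm along own +x and 10 mm along own +y from the dock's centre, 50 mm up: a well 29 x 71 mm, 33 mm deep. A steel spring plunger at the dock's +y side snaps into a groove in the igniter's foot; it gives way within 10 mm of lift, at an upward pull of about 12 to 22 N, weight included. The igniter is clear of the well 32 mm up
- dock_red: The same dock with a red lamp. The two docks stand side by side on the left half of the bench, in either order
- fixture: Slide-jaw fixture fixed to the bench right of the docks: aluminium base 250 (own x) x 120 (own y) x 15 mm, origin at the centre of its underside, z up. The fixed blue jaw's face is at x = 75 mm and looks to -x. Jaws are 82 mm high. The blue screw tray (130 x 46 x 26 mm) lies along its -y side. Clamped, the igniter has its own x along the fixture's -y and its own y along the fixture's +x
- fixture_seat (a point): Place of the igniter's origin when clamped against the fixed jaw: 25 mm from the fixture's origin along +x, 48 mm up, on top of two rails along x (x = -45 to 75 mm). 34 mm lie between the rails: the foot hangs there, 4 mm to spare each side. Set down 5 to 12 mm short of this (towards -x), the igniter is pushed home by the closing jaw
- fixture_jaw (a joint): Slide of the movable blue jaw in m, along the fixture's own +x: 0 is fully open, 132 mm between the jaw faces; the gap is 132 mm less this value, so it is home on the 100 mm igniter at 0.032. It starts between 0 and 0.012, moves with about 3 N of friction and stays where it is left
- fixture_grip (a point): Grip point in the red handle on the sliding jaw, 108 mm above the bench; it moves with the jaw. The handle is a block 22 mm (fixture x) x 24 mm (fixture y), from 82 to 122 mm above the bench; the jaw's face is 38 mm from it along the fixture's +x. Pinch it from above across the fixture's y, or push it from behind
- valve_a: Bystander: aluminium gas valve with a brass spindle, 88 mm tall, standing loose beyond the docks
- valve_b: Bystander: another such valve, at the right of the bench
- burner_cap: Bystander: black round burner cap, 94 mm across, loose at the far side
- screwdriver: Bystander: screwdriver with a red handle, 200 mm, lying near the robot
- bracket: Bystander: steel angle bracket 100 x 50 x 40 mm, loose at the right
Mind the look-alikes: they are no part of the job. Leave any purple look-alike of the igniter_green alone. Leave any brown look-alike of the dock_green alone.

How it is judged:
By the outcome, as a careful person would: the job done as asked, in the order asked, and still so for the second after the job is handed in, with the robot touching nothing.
It also fails if it takes over 54 s, if anything falls off the work surface, if the arm or the gripper's body presses on something with over 40 N, if the wrist force passes 120 N, or if a joint passes its speed limit or range.

ROBOT

A 7-joint arm with a two-finger parallel gripper is mounted at the origin on the work surface. World frame = base frame: x ahead of the robot, y to its left, z up, the work surface at z = 0. Lengths are in m, angles in rad, forces in N, time in s.
With the tool pointing down it reaches from about 0.425 to 0.95 m from the base axis. Payload 16.7 kg.
Tool frame: the origin (TCP) lies between the finger pads; the fingertips stand 17 mm ahead of it and the grasp point (between the pads) lies 2 mm behind it; z points along the fingers, y is the line along which they close (so a half turn about z gives the same grasp; the last joint's range is limited). The gripper opens to 94 mm and grips with 3 to 60 N. Pads are 16 mm wide; open, the fingers measure 119 mm over their backs; the gripper's body (75 mm by 177 mm) begins 78 mm behind the grasp point.
Start: joints at [1.03, 0.426, 0.074, 1.606, -0.034, 1.111, -0.067], TCP at [0.258, -0.624, 0.222] pointing down, gripper open.
Joint ranges: [-2.85, 2.85], [-0.5, 2.14], [-1.23, 1.37], [0.21, 2.46], [-1.02, 4.16], [0.16, 2.05], [-2.73, 2.73]. Speed limits (rad/s): [1.89, 1.89, 2.39, 2.39, 3.01, 3.01, 3.01].

INTERFACE

Orientations are given as a unit quaternion [x, y, z, w].
In Python, from rig import robot gives the robot as it stands.
- The arm moves only by the tool carry_out, never from a script. Its argument "moves" is one flat list of numbers, 7 for each row, row after row: the shift along the tool's x, y, z scaled (see below), then the turn, a rotation vector about the tool's x, y, z scaled (see below), then the opening, from 0 (shut) to 1 (fully open). A call has 1 to 10 rows; each row is the pose to reach, as a shift and turn from the pose commanded when the call began, along the tool's axes at that moment, turning the shorter way round; what a row does not reach only later rows make up. The controller multiplies each number of a shift by 40 cm and each number of a turn by 180 degrees. A row lasts 1/10 s, in which the tool goes at most 50 mm and 8.59 degrees, less where a joint would pass 70% of its speed; a pose out of reach is approached as far as the arm can. A call with a number of a shift or a turn outside -1 to 1 is refused whole. A call with a gripper value outside its range is refused whole. The fingers move at their own pace and stop on an object; "force" is the grip in N (left out, the last holds). Time passes only in rows, so rows that repeat a pose let the fingers close. It gives the time, the measured TCP pose, the force, the opening and the grip force at its end, in the units of the state.
- robot.state(): the state, without advancing time (a new reading comes with each control period).
- robot.camera(name): name is "scene" or "side" or "wrist"; returns a dict with "color" (420x560x3 uint8, red, green, blue), "fx", "fy", "cx", "cy" (pixels), "k1" (the pictures are not rectified: a ray, as slopes to the right and down, at radius r is drawn at 1 + k1 r^2 times it, then the intrinsics apply), "origin" and "rotation" of the camera in the world. Camera axes: x right, y down, z forward; pixel columns grow to the right and rows downward; lengths in m; the calibration is good to about 2 mm. A picture is of the moment at which its call begins. There is no depth.
- robot.close_job(): hands the job in; it is judged then, once.
Trained networks look in the newest picture that a camera, given by its name, has taken for a name from the list of things; names that differ only in an ending like _2 or _b are one class to them, and where a whole thing is asked for, a point or a joint stands for the part that bears it (a point fixed in the world has none). Each returns a list of dicts, best first, with "score" (0 to 1); they miss things now and then, are a little off and sometimes report something else, mostly with a low value. They report only what shows in the picture. A call takes as long as a camera call. They do not tell look-alikes from the thing itself.
- robot.recognise(camera, thing): "location" ([x, y, z] in m, in the coordinates of the camera as it stood for that picture, good to about 4 mm: the middle of the surface that is visible of it).
The state is a dict: "t": time; "q": joint angles; "qvel": joint speeds; "joint_efforts": joint torques, N m; "ee_pos": TCP position; "ee_rot": TCP orientation; "wrist_force": force on the tool from outside, world axes, zero at the start; "torque": the same for the moment, N m; "grip_width": finger opening in m; "finger_force": force on a finger pad.
Only numpy, scipy, OpenCV 4.12 (cv2) and the standard library are available. Lean on these libraries where they do the work, as an engineer would, in place of code of your own. Each camera call takes 0.05 s, during which the arm holds its last target. There are 200 camera calls.

## Working session

There is one attempt and no reset: what is moved stays moved. The work goes in short steps, Python scripts to look and compute and a tool call to move; the robot and the scene stay as the last step left them, time stands still between calls to the robot, and variables do not carry over. Pictures are saved under pics/ and viewed, at most 10 in all, crops included, and the job is handed in when it is done.

Besides the shell and the picture viewer there is one more tool, called as a command line: name --argument value ..., lists and objects as JSON in quotes. carry_out: Moves the arm, as the interface text tells. Shifts and turns lie within -1 to 1; 1 stands for 40 cm of shift or 180 degrees of turn. Its arguments: {"type":"object","properties":{"moves":{"type":"array","items":{"type":"number"}},"force":{"type":"number"}},"required":["moves"]}

```bash
mkdir -p pics; ls
cat > h.py <<'E'
import numpy as np, cv2
from rig import robot
from scipy.spatial.transform import Rotation as R
def snap(name,fn=None):
    c=robot.camera(name)
    if fn: cv2.imwrite('pics/'+fn,c['color'][:,:,::-1])
    return c
def rot(c):
    r=np.array(c['rotation'],float)
    return r if r.shape==(3,3) else R.from_quat(r).as_matrix()
def rec(cam,c,thing,n=3):
    out=[]
    for d in robot.recognise(cam,thing)[:n]:
        p=rot(c)@np.array(d['location'])+np.array(c['origin'])
        out.append((round(d['score'],2),p.round(4).tolist()))
    return out
def ray(c,u,v):
    x=(u-c['cx'])/c['fx'];y=(v-c['cy'])/c['fy']
    a,b=x,y
    for _ in range(20):
        f=1+c['k1']*(a*a+b*b); a,b=x/f,y/f
    return np.array(c['origin']),rot(c)@np.array([a,b,1.])
def onplane(c,u,v,z):
    o,d=ray(c,u,v); return o+d*(z-o[2])/d[2]
def proj(c,P):
    P=np.atleast_2d(P); q=(P-np.array(c['origin']))@rot(c)
    s=q[:,:2]/q[:,2:]; r2=(s**2).sum(1,keepdims=True); s=s*(1+c['k1']*r2)
    return s*[c['fx'],c['fy']]+[c['cx'],c['cy']]
E
python3 - <<'E'
from h import *
s=robot.state(); print(s)
ims=[]
for n in ['scene','side']:
    c=snap(n); ims.append(c['color']); print(n,c['fx'],c['k1'],c['origin'],rot(c).round(3).tolist())
    for t in ['igniter_green','igniter_green_top','igniter_green_inserts','dock_green','dock_green_socket','fixture','fixture_seat','fixture_grip']:
        print(t,rec(n,c,t))
    cv2.imwrite(f'pics/{n}0.png',cv2.resize(c['color'][:,:,::-1],(800,600),interpolation=cv2.INTER_CUBIC))
E
```

```text
pics
{'t': 0.0, 'q': array([ 1.02946464,  0.42673733,  0.07386797,  1.60662018, -0.03407699,
        1.1108021 , -0.06710223]), 'qvel': array([ 0.00020471,  0.00064913, -0.00018249,  0.00129204,  0.00096059,
       -0.00087663,  0.00186838]), 'joint_efforts': array([ 2.15807246e-03, -9.35824013e+01,  3.66795324e+00, -4.54190612e+01,
       -4.87276807e-02,  2.02554959e-02,  2.33004357e-04]), 'ee_pos': array([ 0.2575622 , -0.62346675,  0.22176676]), 'ee_rot': array([ 9.80873445e-01,  1.94645465e-01, -1.87862553e-04, -6.26142297e-04]), 'wrist_force': array([ 0.29045586, -0.9174248 , -0.53813504]), 'torque': array([-0.02094946,  0.0846911 , -0.01577812]), 'finger_force': 0.0, 'grip_width': 0.09419259077209151}
scene 434.42375671455113 0.04804314000522931 [ 1.34650931 -0.38514909  0.82256404] [[0.346, 0.594, -0.726], [0.938, -0.22, 0.267], [-0.001, -0.774, -0.633]]
igniter_green [(0.68, [0.5839, 0.089, 0.097]), (0.55, [0.4363, 0.3074, 0.0382])]
igniter_green_top [(0.98, [0.4308, 0.3039, 0.0385]), (0.6, [0.5832, 0.0901, 0.0996])]
igniter_green_inserts [(0.75, [0.5788, 0.0911, 0.0952]), (0
[... 493 characters left out ...]
8 1.10344439 0.89168468] [[-0.922, -0.225, 0.315], [-0.386, 0.482, -0.786], [0.025, -0.847, -0.531]]
igniter_green [(0.96, [0.4086, 0.3273, 0.045]), (0.86, [0.5539, 0.1203, 0.1026])]
igniter_green_top [(0.8, [0.5529, 0.1283, 0.1027]), (0.73, [0.7704, -0.013, 0.0139]), (0.65, [0.4049, 0.324, 0.0492])]
igniter_green_inserts [(0.86, [0.5542, 0.1225, 0.1024]), (0.6, [0.4046, 0.3311, 0.0393])]
dock_green [(0.72, [0.2174, 0.2817, 0.0526]), (0.66, [0.5206, 0.1307, 0.0496])]
dock_green_socket [(0.89, [0.5227, 0.1336, 0.0472]), (0.72, [0.2182, 0.2808, 0.0523])]
fixture [(0.61, [0.5793, -0.2091, 0.0228])]
fixture_seat [(0.71, [0.5804, -0.2126, 0.0276])]
fixture_grip [(0.61, [0.4943, -0.2329, 0.0811])]
```

View pics/scene0.png

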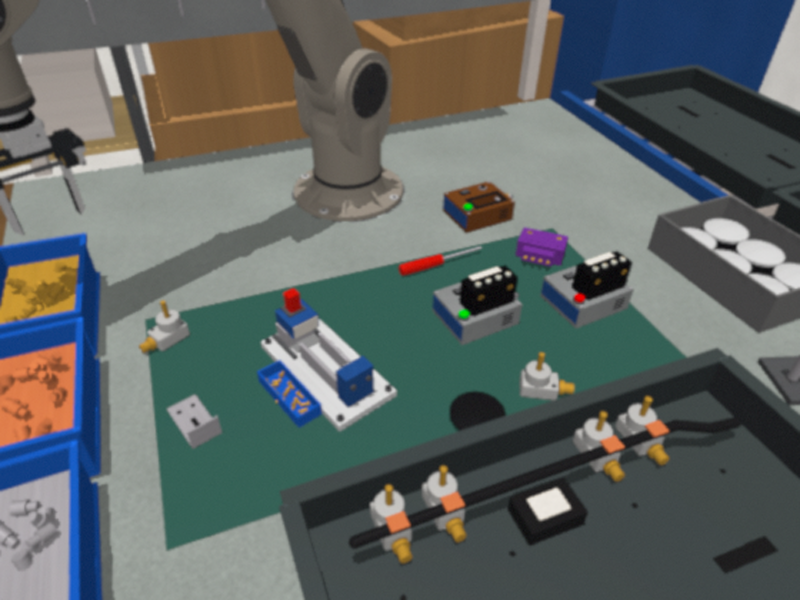

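View pics/side0.png

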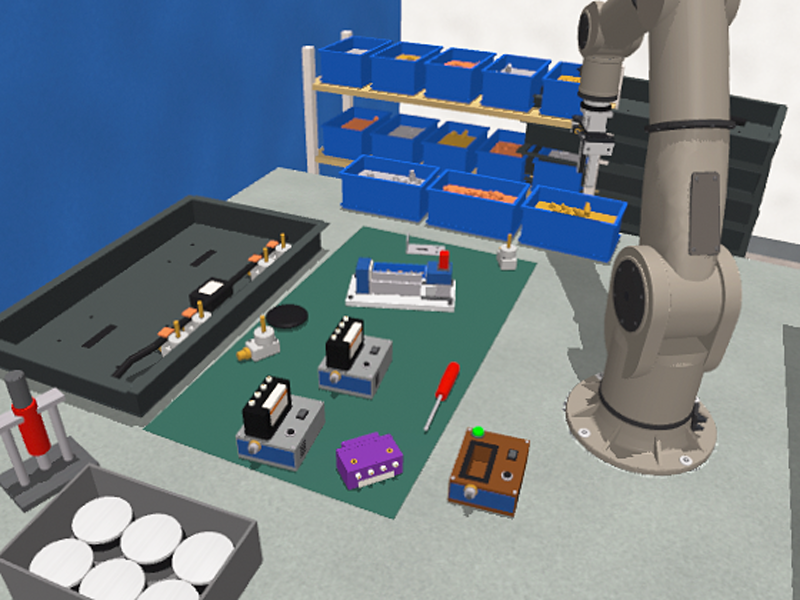

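Scene view shows the green-lamp dock at about (475,300), with its lamp at (463,313), and the red-lamp dock at (588,285). The fixture's red handle is at (292,300), its fixed jaw at (355,382) and the tray at (290,393). The purple and brown look-alikes are at (542,245) and (478,205).

```bash
cat >> h.py <<'E'
def plan(p,ydir,s=None):
    """shift (units) and turn (units) for TCP at p, pointing down, tool y at world yaw ydir (deg)"""
    s=s or robot.state(); r0=R.from_quat(s['ee_rot']); a=np.radians(ydir)
    y=np.array([np.cos(a),np.sin(a),0]); z=np.array([0,0,-1.]); x=np.cross(y,z)
    r1=R.from_matrix(np.c_[x,y,z])
    d=r0.inv().apply(np.array(p)-s['ee_pos'])
    w=(r0.inv()*r1).as_rotvec()
    print('d mm',(d*1000).round(1),'turn deg',np.degrees(w).round(2),'units',(d/0.4).round(4),(w/np.pi).round(4))
E
python3 - <<'E'
from h import *
c=snap('scene'); k=1/1.42857
P=lambda u,v,z:onplane(c,u*k,v*k,z)[:3].round(4)
print('fix',[P(*q,0.015) for q in [(262,345),(342,427),(395,390)]])
print('handle top',P(291,293,0.122))
print('dock',[P(*q,0.05) for q in [(434,297),(467,328),(521,308)]],'lamp',P(463,313,0.055))
c=snap('side')
print('fix',[P(*q,0.015) for q in [(346,302),(454,309),(455,280)]])
print('dock',[P(*q,0.05) for q in [(319,377),(376,388),(391,347)]])
w=snap('wrist'); print('wrist',w['fx'],w['k1'],w['origin'],rot(w).round(3).tolist())
plan([0.53,-0.27,0.40],-95)
E
```

```text
fix [array([ 0.4992, -0.3213,  0.015 ]), array([ 0.7289, -0.2378,  0.015 ]), array([ 0.6859, -0.1305,  0.015 ])]
handle top [ 0.5007 -0.2565  0.122 ]
dock [array([0.5213, 0.0119, 0.05  ]), array([0.622 , 0.0332, 0.05  ]), array([0.6074, 0.1524, 0.05  ])] lamp [0.5874 0.0414 0.055 ]
fix [array([ 0.6791, -0.1241,  0.015 ]), array([ 0.4443, -0.2009,  0.015 ]), array([ 0.486 , -0.3242,  0.015 ])]
dock [array([0.5787, 0.1821, 0.05  ]), array([0.4674, 0.1669, 0.05  ]), array([0.4948, 0.0372, 0.05  ])]
wrist 289.0734494028171 -0.06014417890464232 [ 0.32684142 -0.59570392  0.38571181] [[0.382, -0.894, -0.236], [-0.924, -0.369, -0.095], [-0.002, 0.254, -0.967]]
d mm [ 386.8 -223.1 -177.5] turn deg [-0.    0.   27.45] units [ 0.9669 -0.5577 -0.4438] [-0.      0.      0.1525]
```

Run:
```python
from h import *
s=robot.state(); print('tcp',s['ee_pos'])
for n in ['scene','side']:
    c=snap(n); print(n,(proj(c,[[0,0,0],[0.1,0,0],[-.1,0,0],[0,.1,0],[0,-.1,0],s['ee_pos']])*1.42857).round(0).tolist())
    print({k:v for k,v in c.items() if k in('fx','fy','cx','cy')})
```

```text
tcp [ 0.25771045 -0.62383897  0.22245155]
scene [[348.0, 190.0], [360.0, 210.0], [337.0, 172.0], [385.0, 183.0], [310.0, 197.0], [47.0, 213.0]]
{'fx': 434.42375671455113, 'fy': 434.42375671455113, 'cx': 271.9646694958057, 'cy': 200.50526062986097}
side [[639.0, 422.0], [586.0, 408.0], [692.0, 436.0], [631.0, 456.0], [645.0, 391.0], [585.0, 174.0]]
{'fx': 501.1218260722435, 'fy': 501.1218260722435, 'cx': 287.20089734045877, 'cy': 210.11486624918265}
```

carry_out --moves '[0.0, 0.0, -0.2, 0, 0, 0.0, 1, 0.1, -0.05, -0.3, 0, 0, 0.03, 1, 0.2, -0.11, -0.44, 0, 0, 0.06, 1, 0.32, -0.18, -0.44, 0, 0, 0.09, 1, 0.43, -0.25, -0.44, 0, 0, 0.12, 1, 0.54, -0.31, -0.44, 0, 0, 0.15, 1, 0.65, -0.37, -0.44, 0, 0, 0.15, 1, 0.76, -0.44, -0.44, 0, 0, 0.15, 1, 0.87, -0.5, -0.44, 0, 0, 0.15, 1, 0.967, -0.558, -0.444, 0, 0, 0.1525, 1]'

```text
t: 2.15
ee_pos: [0.5029, -0.3047, 0.3993]
ee_rot: [0.999, -0.044, 0.0, 0.0]
wrist_force: [0.9, -0.5, -0.3]
grip_width: 0.094
finger_force: 0.0
```

carry_out --moves '[0.065, -0.09, 0, 0, 0, 0, 1, 0.065, -0.09, 0, 0, 0, 0, 1]'

```text
t: 2.35
ee_pos: [0.5348, -0.2668, 0.3987]
ee_rot: [0.999, -0.039, 0.0, -0.001]
wrist_force: [-0.2, 0.7, -0.3]
grip_width: 0.0939
finger_force: 0.0
```

Run:
```python
from h import *
s=robot.state(); print(s['ee_pos'],s['q'].round(2))
c=snap('wrist'); cv2.imwrite('pics/w1.png',cv2.resize(c['color'][:,:,::-1],(800,600),interpolation=cv2.INTER_CUBIC))
np.save('w1.npy',c,allow_pickle=True)
print(c['origin'],c['cx'],c['cy'])
for t in ['fixture','fixture_seat','fixture_grip']: print(t,rec('wrist',c,t))
```

```text
[ 0.53479713 -0.26681968  0.39870852] [ 0.43  0.2  -0.09  1.54  0.02  1.41 -1.31]
[ 0.60915751 -0.27303946  0.56200738] 277.71198864605583 208.096024843831
fixture [(0.56, [0.6029, -0.2349, 0.0171])]
fixture_seat [(0.79, [0.6033, -0.2402, 0.0141])]
fixture_grip [(0.61, [0.5084, -0.2509, 0.0835]), (0.19, [0.6143, -0.4554, 0.0076])]
```

View pics/w1.png

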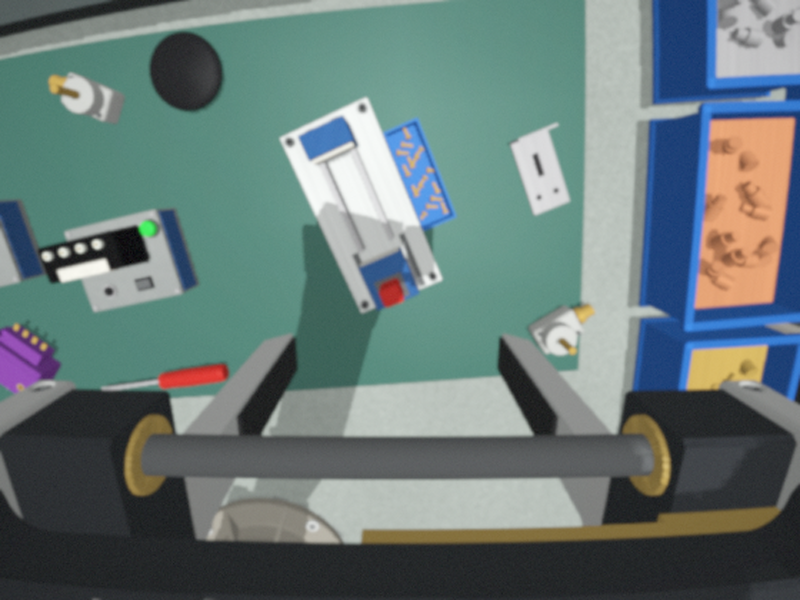

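Wrist view shows the fixture base corners at about (281,139), (368,98), (441,280) and (362,313). The red handle is at (391,292), the green dock at (130,255) with its lamp at (148,229). I'll take a closer view of the fixture.

Run:
```python
from h import *
c=np.load('w1.npy',allow_pickle=True).item(); k=.7
P=lambda u,v,z:onplane(c,u*k,v*k,z).round(4)
q=np.array([P(*a,.015) for a in [(281,139),(368,98),(441,280),(362,313)]]);print(q, np.linalg.norm(np.diff(q,axis=0),axis=1))
m=q.mean(0);d=(q[0]+q[1]-q[2]-q[3]);print(m,np.degrees(np.arctan2(d[1],d[0])))
q=np.array([P(*a,.05) for a in [(66,230),(165,209),(183,289),(97,311)]]);print('dock',q, np.linalg.norm(np.diff(q,axis=0),axis=1),q.mean(0))
print('lamp',P(148,229,.055))
plan([.51,-.25,.25],-90+20)
```

```text
[[ 0.6829 -0.1303  0.015 ]
 [ 0.7214 -0.2443  0.015 ]
 [ 0.4851 -0.3212  0.015 ]
 [ 0.447  -0.2097  0.015 ]] [0.1203256  0.24849809 0.11782979]
[ 0.5841   -0.226375  0.015   ] 18.31474042126147
dock [[0.5974 0.1572 0.05  ]
 [0.6105 0.0179 0.05  ]
 [0.5076 0.0157 0.05  ]
 [0.4873 0.1427 0.05  ]] [0.13991462 0.10292352 0.12861217] [0.5507   0.083375 0.05    ]
lamp [0.5883 0.0423 0.055 ]
d mm [-22.5 -22.1 149. ] turn deg [ 2.000e-02  1.000e-02 -2.508e+01] units [-0.0563 -0.0554  0.3726] [ 1.000e-04  1.000e-04 -1.394e-01]
```

carry_out --moves '[-0.02, -0.02, 0.1, 0, 0, -0.04, 1, -0.056, -0.055, 0.22, 0, 0, -0.08, 1, -0.056, -0.055, 0.3, 0, 0, -0.12, 1, -0.056, -0.055, 0.3, 0, 0, -0.13, 1, -0.056, -0.055, 0.3, 0, 0, -0.13, 1]'

```text
t: 3.05
ee_pos: [0.5096, -0.2504, 0.2785]
ee_rot: [0.987, 0.159, -0.001, -0.0]
wrist_force: [0.0, -0.1, -0.2]
grip_width: 0.094
finger_force: 0.0
```

Run:
```python
from h import *
s=robot.state(); print(s['ee_pos'],s['q'].round(2))
c=snap('wrist'); cv2.imwrite('pics/w2.png',cv2.resize(c['color'][:,:,::-1],(800,600),interpolation=cv2.INTER_CUBIC))
np.save('w2.npy',c,allow_pickle=True)
for t in ['fixture','fixture_seat','fixture_grip']: print(t,rec('wrist',c,t))
```

```text
[ 0.50957307 -0.25036276  0.27846079] [ 0.47  0.21 -0.15  1.77  0.03  1.16 -0.94]
fixture [(0.7, [0.6042, -0.2325, 0.0155])]
fixture_seat [(0.57, [0.6002, -0.2406, 0.0141])]
fixture_grip [(0.86, [0.5076, -0.2474, 0.0837])]
```

View pics/w2.png

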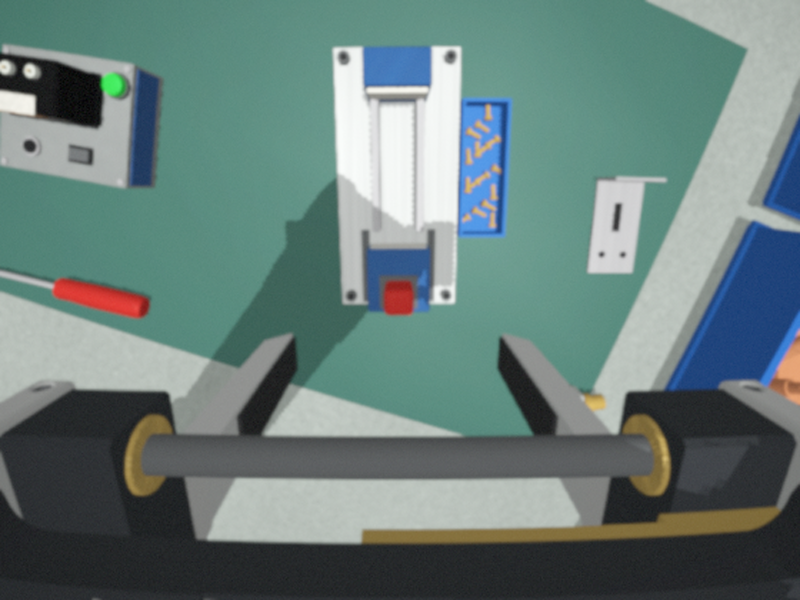

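Close view shows the base corners at about (334,48), (461,47), (456,303) and (341,304). The rails run between x = 370 and 428, the handle is at (398,297), and the fixed jaw's top front edge is near row 88. I'll refine these at sub-pixel level by line fits.

```bash
cat > fix.py <<'E'
from h import *
c=np.load('w2.npy',allow_pickle=True).item()
hsv=cv2.cvtColor(c['color'],cv2.COLOR_RGB2HSV); sat=cv2.GaussianBlur(hsv[:,:,1],(3,3),0).astype(float)
def cross(a,b,th=None):
    # subpixel crossing of mid-level of saturation from pixel a (mat) to b (base)
    n=60; t=np.linspace(0,1,n); xs=a[0]+(b[0]-a[0])*t; ys=a[1]+(b[1]-a[1])*t
    v=cv2.remap(sat.astype(np.float32),xs.astype(np.float32)[None],ys.astype(np.float32)[None],cv2.INTER_LINEAR)[0]
    m=(v[:8].mean()+v[-8:].mean())/2; i=np.argmax(v<m); f=i-1+(v[i-1]-m)/(v[i-1]-v[i])
    return onplane(c,xs[0]+(xs[-1]-xs[0])*f/(n-1),ys[0]+(ys[-1]-ys[0])*f/(n-1),.015)[:2]
def line(P):
    vx,vy,x,y=cv2.fitLine(np.array(P,np.float32),cv2.DIST_HUBER,0,1e-4,1e-4).ravel(); 
    r=(np.array(P)-[x,y])@[-vy,vx]; print('resid mm',abs(r).max()*1e3)
    return np.array([x,y]),np.array([vx,vy])*(1 if vx>0 else -1)
k=.7
L=line([cross((322*k,v*k),(346*k,v*k)) for v in range(70,170,6)])
Rr=line([cross((474*k,v*k),(452*k,v*k)) for v in range(60,94,4)]+[cross((470*k,v*k),(448*k,v*k)) for v in range(246,290,4)])
T=line([cross((u*k,36*k),(u*k,56*k)) for u in list(range(350,362,3))+list(range(434,456,3))])
B=line([cross((u*k,316*k),(u*k,296*k)) for u in list(range(432,450,3))])
for l in (L,Rr,T,B): print(np.degrees(np.arctan2(l[1][1],l[1][0])).round(2))
a=(np.arctan2(L[1][1],L[1][0])+np.arctan2(Rr[1][1],Rr[1][0]))/2
ex=np.array([np.cos(a),np.sin(a)]);ey=np.array([-ex[1],ex[0]])
yl,yr,xt,xb=L[0]@ey,Rr[0]@ey,T[0]@ex,B[0]@ex
print('width',yl-yr,'len',xt-xb)
o=ex*(xt+xb)/2+ey*(yl+yr)/2
print('fixture o',o.round(4),'yaw',np.degrees(a).round(2))
W=lambda x,y:o+x*ex+y*ey
print('seat',W(.025,0))
print('handle top pix->',[((onplane(c,u*k,v*k,.122)[:2]-o)@np.c_[ex,ey]).round(4) for u,v in[(398,297),(399,314),(398,281)]])
print('jaw edge',((onplane(c,398*k,88*k,.082)[:2]-o)@np.c_[ex,ey]).round(4))
np.savez('fix.npz',o=o,a=a)
E
python3 fix.py
python3 - <<'E'
from h import *
plan([.47,.06,.3],5)
E
```

```text
resid mm 0.2659322813316443
resid mm 0.20114869546867775
resid mm 0.055546228244683915
resid mm 0.06640604310349998
18.58
18.64
-71.45
-71.55
width 0.12296066 len 0.25303027
fixture o [ 0.5861 -0.2249] yaw 18.61
seat [ 0.60982764 -0.21694744]
handle top pix-> [array([-0.0901, -0.0002]), array([-0.1044, -0.0009]), array([-0.077 , -0.0003])]
jaw edge [ 0.0735 -0.0011]
d mm [  58.4 -307.   -20.4] turn deg [ 9.000e-02 -1.000e-02 -7.672e+01] units [ 0.1459 -0.7675 -0.0509] [ 5.000e-04 -1.000e-04 -4.262e-01]
```

carry_out --moves '[0.015, -0.08, -0.05, 0, 0, -0.045, 1, 0.03, -0.16, -0.05, 0, 0, -0.09, 1, 0.045, -0.25, -0.05, 0, 0, -0.135, 1, 0.06, -0.33, -0.05, 0, 0, -0.18, 1, 0.08, -0.42, -0.05, 0, 0, -0.225, 1, 0.1, -0.51, -0.05, 0, 0, -0.27, 1, 0.12, -0.6, -0.05, 0, 0, -0.315, 1, 0.14, -0.69, -0.05, 0, 0, -0.36, 1, 0.146, -0.767, -0.05, 0, 0, -0.405, 1, 0.146, -0.767, -0.05, 0, 0, -0.42, 1]'

```text
t: 4.25
ee_pos: [0.4688, 0.0644, 0.3]
ee_rot: [0.678, 0.735, 0.001, 0.0]
wrist_force: [0.6, -0.5, 0.7]
grip_width: 0.0941
finger_force: 0.0
```

carry_out --moves '[0, 0, 0, 0, 0, 0, 1, 0, 0, 0, 0, 0, 0, 1]'

```text
t: 4.45
ee_pos: [0.4696, 0.0599, 0.2994]
ee_rot: [0.683, 0.73, 0.0, 0.0]
wrist_force: [0.7, -0.2, -0.6]
grip_width: 0.094
finger_force: 0.0
```

Run:
```python
from h import *
s=robot.state(); print(s['ee_pos'],s['q'].round(2))
c=snap('wrist'); cv2.imwrite('pics/w3.png',cv2.resize(c['color'][:,:,::-1],(800,600),interpolation=cv2.INTER_CUBIC))
np.save('w3.npy',c,allow_pickle=True); print(c['origin'])
for t in ['igniter_green','igniter_green_top','dock_green']: print(t,rec('wrist',c,t))
```

```text
[0.46961328 0.05987284 0.2993856 ] [ 0.21  0.05 -0.49  1.92  0.03  1.18 -0.22]
[0.46549498 0.13349404 0.46261104]
igniter_green [(0.86, [0.4176, 0.2879, 0.037]), (0.67, [0.5645, 0.1009, 0.1064])]
igniter_green_top [(0.84, [0.4176, 0.2868, 0.0357])]
dock_green [(0.58, [0.5261, 0.0886, 0.0494])]
```

View pics/w3.png

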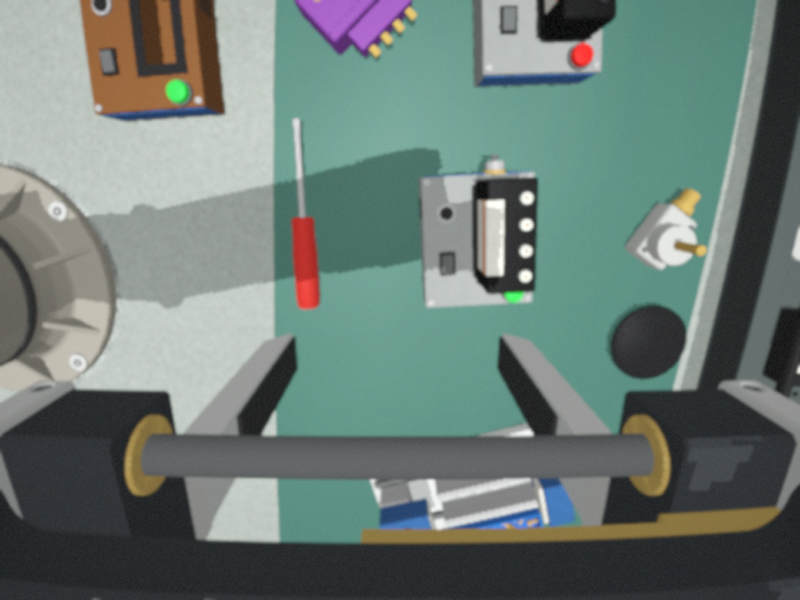

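The igniter's top shows corners near (481,180), (537,178), (533,292) and (480,291). The dock's deck corners are near (421,178), (427,306) and (532,304), with the green lamp at (514,296).

```bash
cat > dock.py <<'E'
from h import *
c=np.load('w3.npy',allow_pickle=True).item(); k=.7
P=lambda u,v,z:onplane(c,u*k,v*k,z)[:2].round(4)
q=np.array([P(*a,.05) for a in [(421,178),(427,306),(532,304)]]);print('dock',q,np.linalg.norm(np.diff(q,axis=0),axis=1))
d=q[0]-q[1];e=q[2]-q[1];print('yaws',np.degrees(np.arctan2(d[1],d[0]))-90,np.degrees(np.arctan2(e[1],e[0])))
q=np.array([P(*a,.108) for a in [(481,180),(537,178),(533,292),(480,291)]]);print('ign',q,np.linalg.norm(np.diff(q,axis=0),axis=1),q.mean(0))
o=[P(*a,.117) for a in [(527,198),(527,225),(526,252),(525,276)]];print('outlets',o)
d=o[0]-o[3];print(np.degrees(np.arctan2(d[1],d[0]))-90)
im=c['color'][100:230,270:400,::-1]
cv2.imwrite('pics/w3c.png',cv2.resize(im,None,fx=4.6,fy=4.6,interpolation=cv2.INTER_CUBIC))
E
python3 dock.py
```

```text
dock [[0.4882 0.1462]
 [0.5047 0.0187]
 [0.6141 0.028 ]] [0.12856321 0.10979458]
yaws 7.373766361330226 4.858982889263224
ign [[0.535  0.1463]
 [0.5817 0.1515]
 [0.5924 0.0539]
 [0.5449 0.0517]] [0.04698862 0.09818477 0.04755092] [0.5635  0.10085]
outlets [array([0.5727, 0.1346]), array([0.5757, 0.1127]), array([0.5781, 0.0902]), array([0.5802, 0.0695])]
6.571922654315955
```

View pics/w3c.png

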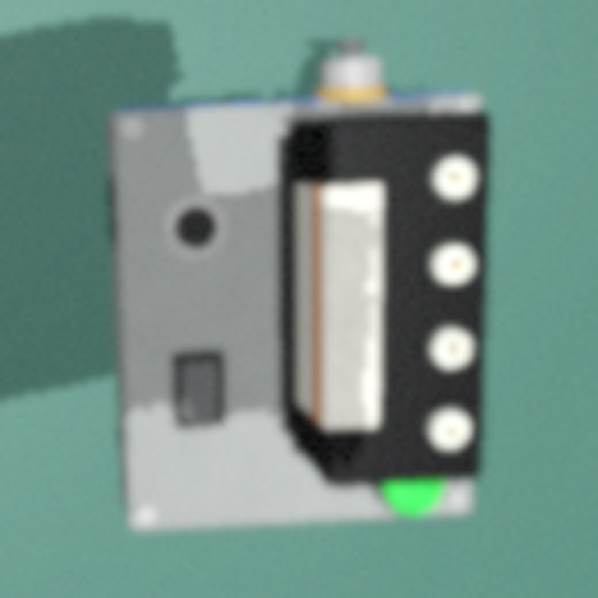

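Crop shows the top face with its right edge from (488,115) to (478,475). The left fold edge runs from about (323,117) to (325,480), and the side face is visible to the left of it.

Run:
```python
from h import *
c=np.load('w3.npy',allow_pickle=True).item()
P=lambda u,v,z:onplane(c,269.5+u/4.6,99.5+v/4.6,z)[:2]
q=np.array([P(*a,.108) for a in [(323,117),(488,115),(478,476),(325,480)]]);print(q.round(4),np.linalg.norm(np.diff(q,axis=0),axis=1),q.mean(0))
y=lambda d:np.degrees(np.arctan2(d[1],d[0]))
print(y(q[0]-q[3])-90,y(q[1]-q[2])-90,y(q[1]-q[0]),y(q[2]-q[3]))
D=np.array([P(*a,.05) for a in [(114,110),(484,96),(473,514),(131,529)]])
print('dock',D.round(4),np.linalg.norm(np.diff(D,axis=0),axis=1),D.mean(0))
print(y(D[0]-D[3])-90,y(D[1]-D[2])-90,y(D[1]-D[0]),y(D[2]-D[3]))
a=np.radians(6.5); ex=np.array([np.cos(a),np.sin(a)]);ey=np.array([-ex[1],ex[0]])
print('ign from dock',D.mean(0)+.018*ex+.010*ey)
s=robot.state(); plan([.5655,.101,.2],6.5,s); plan([.5655,.101,.092],6.5,s)
```

```text
[[0.5384 0.1478]
 [0.5813 0.1516]
 [0.5926 0.0558]
 [0.5502 0.0518]] [0.04305667 0.09643181 0.04252184] [0.56562139 0.10174284]
7.015069646218066 6.7022872341282635 5.015655262161077 5.356693141597493
dock [[0.4875 0.1477]
 [0.5983 0.1599]
 [0.6136 0.0304]
 [0.5033 0.0181]] [0.11145317 0.13042336 0.11093866] [0.55066849 0.08903875]
6.9832794617671965 6.758023568087623 6.293061714981973 6.370939581168914
ign from dock [0.56742075 0.10101213]
d mm [34.6 98.6 99.1] turn deg [ 0.    0.   -2.63] units [0.0864 0.2465 0.2476] [ 0.      0.     -0.0146]
d mm [ 34.6  98.6 207.1] turn deg [ 0.    0.   -2.63] units [0.0864 0.2465 0.5176] [ 0.      0.     -0.0146]
```

carry_out --moves '[0.03, 0.08, 0.08, 0, 0, -0.005, 1, 0.06, 0.17, 0.16, 0, 0, -0.01, 1, 0.087, 0.249, 0.24, 0, 0, -0.015, 1, 0.087, 0.249, 0.33, 0, 0, -0.015, 1, 0.087, 0.249, 0.36, 0, 0, -0.015, 1, 0.087, 0.249, 0.36, 0, 0, -0.015, 1]'

```text
t: 5.25
ee_pos: [0.5651, 0.1015, 0.1537]
ee_rot: [0.665, 0.747, -0.001, -0.001]
wrist_force: [0.5, -0.6, 0.9]
grip_width: 0.094
finger_force: 0.0
```

Run:
```python
from h import *
c=snap('wrist','w4.png'); np.save('w4.npy',c,allow_pickle=True)
s=robot.state(); print(s['q'].round(2),s['qvel'].round(2)); plan([.5665,.1013,.090],6.6,s)
```

```text
[ 0.11  0.38 -0.49  1.87  0.21  0.94 -0.36] [ 0.   -0.03 -0.01 -0.02 -0.    0.01  0.  ]
d mm [-0.5  0.5 65.5] turn deg [-0.04  0.01  0.05] units [-0.0011  0.0012  0.1637] [-0.0002  0.      0.0003]
```

View pics/w4.png

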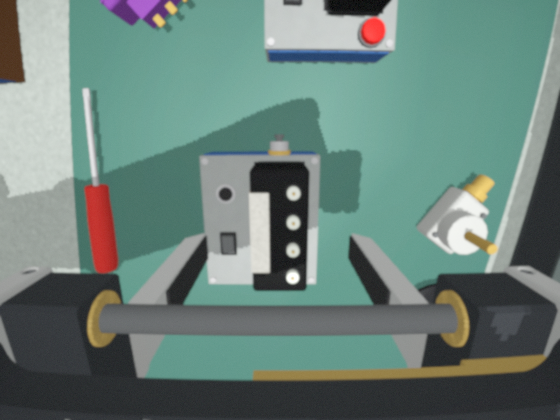

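The igniter's top (columns 251 to 308) sits centred between the fingertips (207 and 350). Descend and grip.

carry_out --moves '[-0.001, 0.001, 0.08, 0, 0, 0, 1, -0.001, 0.001, 0.14, 0, 0, 0, 1, -0.001, 0.001, 0.164, 0, 0, 0, 1, -0.001, 0.001, 0.164, 0, 0, 0, 1, -0.001, 0.001, 0.164, 0, 0, 0, 0.3, -0.001, 0.001, 0.164, 0, 0, 0, 0.3, -0.001, 0.001, 0.164, 0, 0, 0, 0.3, -0.001, 0.001, 0.164, 0, 0, 0, 0.3, -0.001, 0.001, 0.164, 0, 0, 0, 0.3, -0.001, 0.001, 0.164, 0, 0, 0, 0.3]' --force 55

```text
t: 6.3
ee_pos: [0.5667, 0.1018, 0.0895]
ee_rot: [0.665, 0.747, 0.0, 0.0]
wrist_force: [0.2, -0.2, -0.4]
grip_width: 0.0493
finger_force: 0.0
```

carry_out --moves '[0, 0, 0, 0, 0, 0, 0.2, 0, 0, 0, 0, 0, 0, 0.2, 0, 0, 0, 0, 0, 0, 0.2]'

```text
t: 6.6
ee_pos: [0.5666, 0.1018, 0.0894]
ee_rot: [0.665, 0.747, -0.0, -0.0]
wrist_force: [-1.5, -0.8, 2.4]
grip_width: 0.0437
finger_force: 55.0
```

carry_out --moves '[0, 0, -0.01, 0, 0, 0, 0.2, 0, 0, -0.02, 0, 0, 0, 0.2, 0, 0, -0.03, 0, 0, 0, 0.2, 0, 0, -0.04, 0, 0, 0, 0.2, 0, 0, -0.05, 0, 0, 0, 0.2, 0, 0, -0.06, 0, 0, 0, 0.2, 0, 0, -0.08, 0, 0, 0, 0.2, 0, 0, -0.1, 0, 0, 0, 0.2, 0, 0, -0.12, 0, 0, 0, 0.2, 0, 0, -0.12, 0, 0, 0, 0.2]'

```text
t: 7.6
ee_pos: [0.5674, 0.1019, 0.1389]
ee_rot: [0.665, 0.747, 0.001, 0.001]
wrist_force: [0.9, -0.2, -3.1]
grip_width: 0.0437
finger_force: 55.0
```

Run:
```python
from h import *
f=np.load('fix.npz');a=float(f['a']);ex=np.array([np.cos(a),np.sin(a)]);p=f['o']+.017*ex;print(p,np.degrees(a))
s=robot.state(); plan([*p,.24],np.degrees(a)-90,s)
```

```text
[ 0.60224601 -0.21950071] 18.61208448827174
d mm [-323.3   -2.6 -101.2] turn deg [ 0.09 -0.08 78.08] units [-0.8082 -0.0065 -0.253 ] [ 0.0005 -0.0005  0.4338]
```

carry_out --moves '[0, 0, -0.06, 0, 0, 0, 0.2, 0, 0, -0.13, 0, 0, 0, 0.2, -0.03, 0, -0.2, 0, 0, 0.02, 0.2, -0.1, 0, -0.25, 0, 0, 0.06, 0.2, -0.19, 0, -0.253, 0, 0, 0.105, 0.2, -0.28, 0, -0.253, 0, 0, 0.15, 0.2, -0.37, 0, -0.253, 0, 0, 0.195, 0.2, -0.46, 0, -0.253, 0, 0, 0.24, 0.2, -0.55, 0, -0.253, 0, 0, 0.285, 0.2, -0.64, 0, -0.253, 0, 0, 0.33, 0.2]'

```text
t: 8.6
ee_pos: [0.5964, -0.154, 0.2385]
ee_rot: [0.948, 0.317, -0.0, -0.0]
wrist_force: [0.4, 0.4, -2.8]
grip_width: 0.0437
finger_force: 55.0
```

Run:
```python
from h import *
f=np.load('fix.npz');a=float(f['a']);ex=np.array([np.cos(a),np.sin(a)]);p=f['o']+.017*ex
s=robot.state(); print(s['ee_pos']); plan([*p,.24],np.degrees(a)-90,s)
```

```text
[ 0.59640347 -0.15398347  0.23851453]
d mm [-34.7  55.9  -1.5] turn deg [-0.    0.   18.35] units [-0.0868  0.1397 -0.0037] [-0.     0.     0.102]
```

carry_out --moves '[-0.04, 0.07, 0, 0, 0, 0.045, 0.2, -0.08, 0.13, 0, 0, 0, 0.08, 0.2, -0.087, 0.14, 0, 0, 0, 0.102, 0.2, -0.087, 0.14, 0, 0, 0, 0.102, 0.2, -0.087, 0.14, 0, 0, 0, 0.102, 0.2]'

```text
t: 9.1
ee_pos: [0.6028, -0.2173, 0.2384]
ee_rot: [0.986, 0.166, -0.0, -0.0]
wrist_force: [-0.4, 0.3, -3.2]
grip_width: 0.0439
finger_force: 55.0
```

Run:
```python
from h import *
f=np.load('fix.npz');a=float(f['a']);ex=np.array([np.cos(a),np.sin(a)]);p=f['o']+.017*ex
s=robot.state(); print(s['ee_pos'],s['q'].round(2)); plan([*p,.24],np.degrees(a)-90,s)
c=snap('wrist');np.save('w5.npy',c,allow_pickle=True)
# predicted outlines of held igniter's top if y-offset 0
r=R.from_quat(s['ee_rot']); 
def T(x,y,z): # igniter coords: x=tool y, y=-tool x? , z up ; TCP at z=.0395
    return s['ee_pos']+r.apply([-y*1.0,x,-(z-.0395)])
sg=np.sign(r.apply([1,0,0])@np.array([ex[0],ex[1],0])); print('tool x . fixture x',sg)
def T(x,y,z): return s['ee_pos']+r.apply([sg*y,x,-(z-.0395)])
im=c['color'][:,:,::-1].copy()
q=proj(c,[T(x,y,.058) for x,y in[(-.022,-.05),(.022,-.05),(.022,.05),(-.022,.05)]]);print(q.round(1))
sd=snap('side');np.save('sd5.npy',sd,allow_pickle=True)
q2=proj(sd,[T(x,y,z) for z in(0,.058) for x,y in[(-.022,-.05),(.022,-.05),(.022,.05),(-.022,.05)]])
im2=sd['color'][:,:,::-1].copy()
S=3
ctr=q2.mean(0).astype(int); u0,v0=ctr-[90,75]
cr=cv2.resize(im2[v0:v0+150,u0:u0+130],None,fx=S,fy=S,interpolation=cv2.INTER_CUBIC)
for p in q2: cv2.circle(cr,tuple(int(t) for t in (p-[u0,v0]+.5)*S),2,(255,0,255),-1)
cw=im[0:300,140:430]; cw=cv2.resize(cw,None,fx=1.4,fy=1.5)
for p in q: cv2.circle(cw,(int((p[0]-140+.5)*1.4),int((p[1]+.5)*1.5)),2,(255,0,255),-1)
cv2.imwrite('pics/c5.png',np.hstack([cr,cw[:450]]))
```

```text
[ 0.60280217 -0.21727557  0.23838064] [ 0.35  0.36 -0.13  1.66  0.05  1.12 -1.04]
d mm [-1.3  1.9 -1.6] turn deg [-0.03  0.01  0.5 ] units [-0.0031  0.0048 -0.0041] [-0.0002  0.      0.0028]
tool x . fixture x 1.0
[[241.2 346.8]
 [314.2 346.9]
 [321.1 182.4]
 [234.2 182.4]]
```

View pics/c5.png

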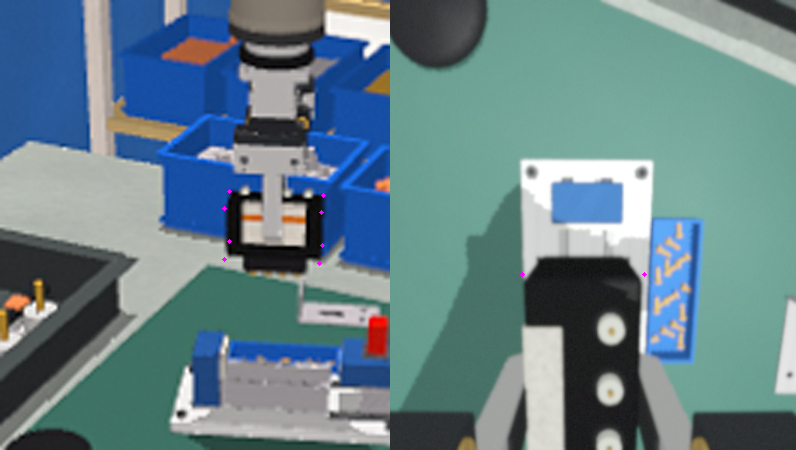

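Side view shows the igniter held level where predicted, with no visible slip. In the wrist view its outline is centred (mid column 582.5 against 582.7 predicted), and the base's far corners are at (521,160) and (653,160).

Run:
```python
from h import *
f=np.load('fix.npz');a=float(f['a']);ex=np.array([np.cos(a),np.sin(a)]);ey=np.array([-ex[1],ex[0]]);o=f['o']
c=np.load('w5.npy',allow_pickle=True).item()
for u in(521,653): print(((onplane(c,(u-390)/1.4+139.5,160/1.5-.5,.015)[:2]-o)@np.c_[ex,ey]).round(4))
sc=snap('scene')
print('scene',[((onplane(sc,u*.7,v*.7,.015)[:2]-o)@np.c_[ex,ey]).round(4) for u,v in[(262,345),(342,427),(395,390)]])
# white-base mask edges in scene: look at residual along -y and +x sides
s=robot.state(); p=o+.019*ex
plan([*p,.11],np.degrees(a)-90,s); plan([*p,.088],np.degrees(a)-90,s)
```

```text
[0.1251 0.0604]
[ 0.1261 -0.0599]
scene [array([-0.1132, -0.0636]), array([ 0.1312, -0.0578]), array([0.1247, 0.0577])]
d mm [  0.5   2.1 128.6] turn deg [-0.02 -0.01  0.48] units [0.0014 0.0054 0.3216] [-0.0001 -0.0001  0.0027]
d mm [  0.5   2.2 150.6] turn deg [-0.02 -0.01  0.48] units [0.0013 0.0054 0.3766] [-0.0001 -0.0001  0.0027]
```

carry_out --moves '[0.001, 0.005, 0.09, 0, 0, 0.003, 0.2, 0.001, 0.005, 0.18, 0, 0, 0.003, 0.2, 0.001, 0.005, 0.25, 0, 0, 0.003, 0.2, 0.001, 0.005, 0.28, 0, 0, 0.003, 0.2, 0.001, 0.005, 0.28, 0, 0, 0.003, 0.2, 0.001, 0.005, 0.28, 0, 0, 0.003, 0.2]'

```text
t: 9.85
ee_pos: [0.6046, -0.2198, 0.1279]
ee_rot: [0.987, 0.16, 0.001, 0.0]
wrist_force: [0.3, -0.1, -2.6]
grip_width: 0.0436
finger_force: 55.0
```

carry_out --moves '[0, 0, 0.01, 0, 0, 0, 0.2, 0, 0, 0.02, 0, 0, 0, 0.2, 0, 0, 0.03, 0, 0, 0, 0.2, 0, 0, 0.04, 0, 0, 0, 0.2, 0, 0, 0.045, 0, 0, 0, 0.2, 0, 0, 0.045, 0, 0, 0, 0.2]'

```text
t: 10.45
ee_pos: [0.6036, -0.2198, 0.1082]
ee_rot: [0.987, 0.16, -0.0, -0.0]
wrist_force: [-0.7, -0.0, -3.1]
grip_width: 0.0439
finger_force: 55.0
```

Run:
```python
from h import *
f=np.load('fix.npz');a=float(f['a']);ex=np.array([np.cos(a),np.sin(a)]);o=f['o']
s=robot.state(); p=o+.019*ex
print(s['ee_pos'],s['wrist_force'],s['torque']);plan([*p,.0874],np.degrees(a)-90,s)
```

```text
[ 0.60361075 -0.21981225  0.10818933] [-0.68956567 -0.02150468 -3.06926222] [-0.00779947  0.00491305 -0.03391979]
d mm [ 0.8 -0.7 20.8] turn deg [-0.02  0.03 -0.22] units [ 0.002  -0.0018  0.052 ] [-0.0001  0.0002 -0.0012]
```

carry_out --moves '[0.002, -0.002, 0.01, 0, 0, -0.001, 0.2, 0.002, -0.002, 0.02, 0, 0, -0.001, 0.2, 0.002, -0.002, 0.03, 0, 0, -0.001, 0.2, 0.002, -0.002, 0.04, 0, 0, -0.001, 0.2, 0.002, -0.002, 0.046, 0, 0, -0.001, 0.2, 0.002, -0.002, 0.046, 0, 0, -0.001, 0.2]'

```text
t: 11.05
ee_pos: [0.6041, -0.2188, 0.0897]
ee_rot: [0.987, 0.161, -0.0, -0.0]
wrist_force: [-1.5, 0.2, -1.9]
grip_width: 0.0437
finger_force: 55.0
```

carry_out --moves '[0, 0, 0.003, 0, 0, 0, 0.2, 0, 0, 0.006, 0, 0, 0, 0.2, 0, 0, 0.006, 0, 0, 0, 0.2]'

```text
t: 11.35
ee_pos: [0.6043, -0.2189, 0.0877]
ee_rot: [0.987, 0.161, 0.0, -0.0]
wrist_force: [-1.0, -0.4, -2.4]
grip_width: 0.0437
finger_force: 55.0
```

carry_out --moves '[0, 0, 0.002, 0, 0, 0, 0.2, 0, 0, 0.004, 0, 0, 0, 0.2, 0, 0, 0.004, 0, 0, 0, 0.2]'

```text
t: 11.65
ee_pos: [0.6044, -0.2189, 0.0874]
ee_rot: [0.987, 0.161, 0.0, 0.0]
wrist_force: [-6.2, 1.8, 14.3]
grip_width: 0.0436
finger_force: 55.0
```

carry_out --moves '[0, 0, -0.002, 0, 0, 0, 0.2, 0, 0, -0.003, 0, 0, 0, 0.2, 0, 0, -0.003, 0, 0, 0, 0.75, 0, 0, -0.003, 0, 0, 0, 0.75, 0, 0, -0.003, 0, 0, 0, 0.75, 0, 0, -0.003, 0, 0, 0, 0.75, 0, 0, -0.003, 0, 0, 0, 0.75]'

```text
t: 12.35
ee_pos: [0.6043, -0.2189, 0.0874]
ee_rot: [0.987, 0.161, -0.0, -0.0]
wrist_force: [0.9, 0.3, -0.5]
grip_width: 0.0703
finger_force: 0.0
```

carry_out --moves '[0, 0, -0.04, 0, 0, 0, 0.75, 0, 0, -0.1, 0, 0, 0, 0.75, 0, 0, -0.2, 0, 0, 0, 0.75, -0.1, 0, -0.25, 0, 0, 0, 0.75, -0.2, 0, -0.28, 0, 0, 0, 0.75, -0.2, 0, -0.28, 0, 0, 0, 0.75, -0.2, 0, -0.28, 0, 0, 0, 0.75]'

```text
t: 13.05
ee_pos: [0.5284, -0.2449, 0.2012]
ee_rot: [0.987, 0.161, 0.001, 0.001]
wrist_force: [-0.5, 0.3, -0.3]
grip_width: 0.0705
finger_force: 0.0
```

Run:
```python
from h import *
f=np.load('fix.npz');a=float(f['a']);ex=np.array([np.cos(a),np.sin(a)]);o=f['o']
s=robot.state(); print(s['ee_pos'],s['grip_width'])
c=snap('wrist');np.save('w6.npy',c,allow_pickle=True)
plan([*(o-.091*ex),.108],np.degrees(a)-90,s)
print(rec('wrist',c,'fixture_grip'))
sd=snap('side'); u,v=proj(sd,[*o,.06])[0].astype(int)
cr=cv2.resize(sd['color'][v-65:v+65,u-65:u+65,::-1],(400,400),interpolation=cv2.INTER_CUBIC)
cw=c['color'][:320,140:460,::-1]; cv2.imwrite('pics/c6.png',np.hstack([cr,cv2.resize(cw,(400,400))]))
```

```text
[ 0.52841374 -0.24492188  0.2011779 ] 0.0705223074156488
d mm [-30.1  -0.6  93.1] turn deg [ 0.08 -0.1  -0.11] units [-0.0752 -0.0015  0.2328] [ 0.0005 -0.0005 -0.0006]
[(0.56, [0.5114, -0.2494, 0.083])]
```

View pics/c6.png

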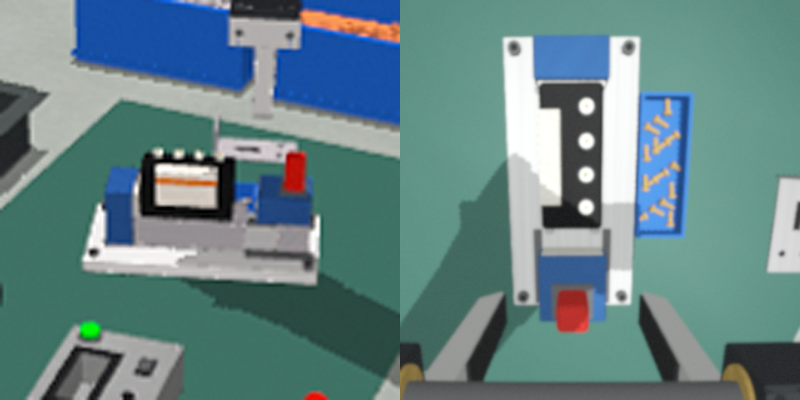

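The igniter stands upright on the rails, inserts towards the blue tray, with small gaps at both jaws. The handle is centred between the fingers at (572,310). Pinch the handle next.

carry_out --moves '[-0.04, 0, 0.05, 0, 0, 0, 0.75, -0.075, -0.001, 0.13, 0, 0, 0, 0.75, -0.075, -0.001, 0.2, 0, 0, 0, 0.75, -0.075, -0.001, 0.234, 0, 0, 0, 0.75, -0.075, -0.001, 0.234, 0, 0, 0, 0.75, -0.075, -0.001, 0.234, 0, 0, 0, 0.15, -0.075, -0.001, 0.234, 0, 0, 0, 0.15, -0.075, -0.001, 0.234, 0, 0, 0, 0.15, -0.075, -0.001, 0.234, 0, 0, 0, 0.15, -0.075, -0.001, 0.234, 0, 0, 0, 0.15]' --force 40

```text
t: 14.2
ee_pos: [0.5001, -0.2536, 0.1062]
ee_rot: [0.987, 0.161, 0.0, 0.0]
wrist_force: [-0.5, -0.7, -0.2]
grip_width: 0.0337
finger_force: 0.0
```

carry_out --moves '[0, 0, 0, 0, 0, 0, 0.15, 0, 0, 0, 0, 0, 0, 0.15, 0, 0, 0, 0, 0, 0, 0.15]'

```text
t: 14.5
ee_pos: [0.5003, -0.2544, 0.1061]
ee_rot: [0.987, 0.161, 0.0, 0.001]
wrist_force: [1.3, -4.9, -0.8]
grip_width: 0.0239
finger_force: 40.0
```

carry_out --moves '[0.006, 0, 0, 0, 0, 0, 0.15, 0.013, 0, 0, 0, 0, 0, 0.15, 0.02, 0, 0, 0, 0, 0, 0.15, 0.027, 0, 0, 0, 0, 0, 0.15, 0.034, 0, 0, 0, 0, 0, 0.15, 0.041, 0, 0, 0, 0, 0, 0.15, 0.048, 0, 0, 0, 0, 0, 0.15, 0.055, 0, 0, 0, 0, 0, 0.15, 0.06, 0, 0, 0, 0, 0, 0.15, 0.06, 0, 0, 0, 0, 0, 0.15]'

```text
t: 15.5
ee_pos: [0.5229, -0.2468, 0.106]
ee_rot: [0.987, 0.161, 0.0, 0.001]
wrist_force: [0.3, -5.6, 0.4]
grip_width: 0.0242
finger_force: 40.0
```

carry_out --moves '[0.003, 0, 0, 0, 0, 0, 0.15, 0.006, 0, 0, 0, 0, 0, 0.15, 0.006, 0, 0, 0, 0, 0, 0.15]'

```text
t: 15.8
ee_pos: [0.5247, -0.2462, 0.106]
ee_rot: [0.987, 0.161, -0.0, 0.0]
wrist_force: [-2.2, -5.7, 3.9]
grip_width: 0.0239
finger_force: 40.0
```

carry_out --moves '[0.003, 0, 0, 0, 0, 0, 0.15, 0.005, 0, 0, 0, 0, 0, 0.15, 0.005, 0, 0, 0, 0, 0, 0.15]'

```text
t: 16.1
ee_pos: [0.5265, -0.2456, 0.106]
ee_rot: [0.987, 0.161, -0.0, 0.0]
wrist_force: [-2.5, -6.0, 3.7]
grip_width: 0.0235
finger_force: 40.0
```

carry_out --moves '[0.003, 0, 0, 0, 0, 0, 0.15, 0.005, 0, 0, 0, 0, 0, 0.15, 0.005, 0, 0, 0, 0, 0, 0.15]'

```text
t: 16.4
ee_pos: [0.5284, -0.2449, 0.1061]
ee_rot: [0.987, 0.161, -0.0, 0.0]
wrist_force: [-3.1, -5.4, 3.8]
grip_width: 0.0237
finger_force: 40.0
```

carry_out --moves '[0.003, 0, 0, 0, 0, 0, 0.15, 0.005, 0, 0, 0, 0, 0, 0.15, 0.005, 0, 0, 0, 0, 0, 0.15]'

```text
t: 16.7
ee_pos: [0.5302, -0.2443, 0.106]
ee_rot: [0.987, 0.161, -0.0, 0.0]
wrist_force: [-3.6, -4.9, 4.3]
grip_width: 0.0237
finger_force: 40.0
```

Run:
```python
from h import *
f=np.load('fix.npz');a=float(f['a']);ex=np.array([np.cos(a),np.sin(a)]);o=f['o']
s=robot.state(); print(((s['ee_pos'][:2]-o)@ex),s['wrist_force'])
c=snap('wrist'); sd=snap('side'); u,v=proj(sd,[*o,.06])[0].astype(int)
cr=cv2.resize(sd['color'][v-50:v+50,u-60:u+60,::-1],(480,400),interpolation=cv2.INTER_CUBIC)
cv2.imwrite('pics/c7.png',np.hstack([cr,cv2.resize(c['color'][:260,200:400,::-1],(308,400))]))
```

```text
-0.05919587785755568 [-3.56884814 -4.89986732  4.28132921]
```

carry_out --moves '[0.003, 0, 0, 0, 0, 0, 0.15, 0.005, 0, 0, 0, 0, 0, 0.15, 0.005, 0, 0, 0, 0, 0, 0.15]'

```text
t: 17.1
ee_pos: [0.5303, -0.2442, 0.106]
ee_rot: [0.987, 0.161, -0.002, 0.0]
wrist_force: [-15.0, -6.5, 12.8]
grip_width: 0.0238
finger_force: 40.0
```

carry_out --moves '[0.003, 0, 0, 0, 0, 0, 0.15, 0.005, 0, 0, 0, 0, 0, 0.15, 0.005, 0, 0, 0, 0, 0, 0.15]'

```text
t: 17.4
ee_pos: [0.5307, -0.2442, 0.1059]
ee_rot: [0.987, 0.16, -0.003, 0.0]
wrist_force: [-23.6, -8.7, 19.8]
grip_width: 0.0239
finger_force: 40.0
```

carry_out --moves '[-0.004, 0, 0, 0, 0, 0, 0.15, -0.004, 0, 0, 0, 0, 0, 0.15, -0.004, 0, 0, 0, 0, 0, 0.7, -0.004, 0, 0, 0, 0, 0, 0.7, -0.004, 0, 0, 0, 0, 0, 0.7, -0.004, 0, 0, 0, 0, 0, 0.7, -0.004, 0, 0, 0, 0, 0, 0.7, -0.004, 0, 0, 0, 0, 0, 0.7]'

```text
t: 18.2
ee_pos: [0.533, -0.2423, 0.1058]
ee_rot: [0.987, 0.161, 0.0, -0.0]
wrist_force: [-0.0, 1.0, 0.3]
grip_width: 0.0652
finger_force: 0.0
```

carry_out --moves '[0, 0, -0.05, 0, 0, 0, 0.7, 0, 0, -0.15, 0, 0, 0, 0.7, -0.05, 0, -0.25, 0, 0, 0, 0.7, -0.13, 0, -0.33, 0, 0, 0, 0.7, -0.2, 0, -0.35, 0, 0, 0, 0.7, -0.2, 0, -0.35, 0, 0, 0, 0.7]'

```text
t: 18.8
ee_pos: [0.4548, -0.2699, 0.2478]
ee_rot: [0.987, 0.16, 0.001, 0.001]
wrist_force: [0.4, 0.1, -0.5]
grip_width: 0.0658
finger_force: 0.0
```

Run:
```python
from h import *
f=np.load('fix.npz');a=float(f['a']);ex=np.array([np.cos(a),np.sin(a)]);o=f['o']
s=robot.state(); print(s['t'],s['ee_pos'],s['wrist_force'])
c=snap('wrist'); sd=snap('side'); u,v=proj(sd,[*o,.06])[0].astype(int)
cr=cv2.resize(sd['color'][v-50:v+50,u-50:u+50,::-1],(400,400),interpolation=cv2.INTER_CUBIC)
u,v=proj(c,[*o,.06])[0].astype(int); v0=max(0,v-100)
cv2.imwrite('pics/c7.png',np.hstack([cr,cv2.resize(c['color'][v0:v0+200,u-100:u+100,::-1],(400,400),interpolation=cv2.INTER_CUBIC)]))
```

```text
18.8 [ 0.45484888 -0.26994575  0.24781803] [ 0.42678652  0.13108917 -0.47537344]
```

View pics/c7.png

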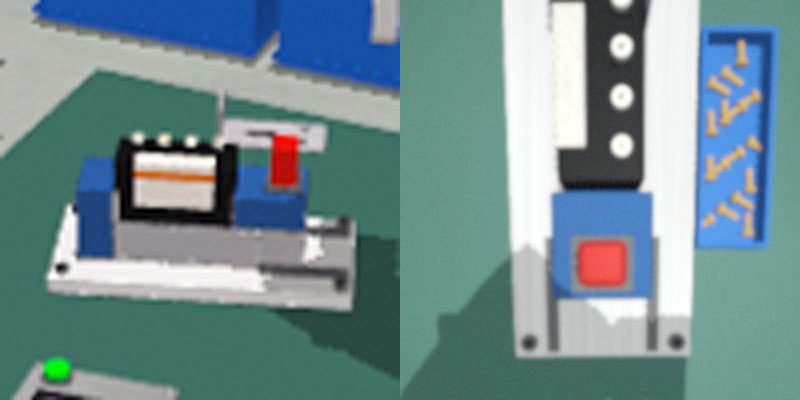

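The igniter sits upright on the rails, flush with the fixed jaw at (117,210) and the slid jaw at (237,200), inserts towards the tray. Quick numeric check of the jaw, then hand in.

Run:
```python
from h import *
f=np.load('fix.npz');a=float(f['a']);ex=np.array([np.cos(a),np.sin(a)]);o=f['o']
c=snap('wrist'); u,v=proj(c,[*o,.06])[0].astype(int); v0=max(0,v-100)
P=lambda U,V,z:((onplane(c,u-100+(U-400)/2-.25,v0+V/2-.25,z)[:2]-o)@ex).round(4)
h=P(602,263,.122); print('handle',h,'jaw top front edge',P(602,192,.082),'rear',P(602,298,.082))
print(robot.state()['wrist_force']); print(robot.close_job())
```

```text
handle -0.0603 jaw top front edge -0.023 rear -0.0792
[-0.2985095   0.58483222  0.2587146 ]
the job is handed in; nothing more can be done
None
```

The green-lamp igniter is out of its dock and standing upright on the fixture rails, inserts facing the blue screw tray. The red-handled jaw is home against it, the gripper has let go, and the job was handed in at about 19 s of the 54 s allowed.

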